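Open the touch-latched specimen cabinet

ROBOT

A 6-joint arm with a two-finger parallel gripper is mounted at the origin on a cart in front of the work surface, level with it; the furniture and walls round the work are solid. World frame = base frame: x ahead of the robot, y to its left, z up, the work surface at z = 0. Lengths are in m, angles in degrees, forces in N, time in s.
With the tool pointing down it reaches from about 0.375 to 0.9 m from the base axis. Payload 3.1 kg.
Tool frame: the origin (TCP) lies between the finger pads; the fingertips stand 22 mm ahead of it and the grasp point (between the pads) lies 3 mm ahead of it; y points along the fingers, x is the direction in which the jaws open and shut, and the axes are right-handed (so a half turn about y gives the same grasp; the last joint's range is limited). The gripper opens to 87 mm and grips with 3 to 60 N. Pads are 19 mm wide; open, the fingers measure 117 mm over their backs; the gripper's body (75 mm by 190 mm) begins 51 mm behind the grasp point.
Start: joints at [53.486, 30.224, 82.088, -0, 67.689, -10.227], TCP at [0.277, 0.56, 0.245] pointing down, gripper open.
Joint ranges: [-176.69, 176.69], [-43.24, 126.21], [12.49, 139.97], [-82, 262], [0, 151.66], [-163.58, 163.58]. Speed limits (degrees/s): [159.86, 159.86, 180, 180, 180, 180].

INTERFACE

Orientations are given as a 3x3 rotation matrix whose columns are the frame's x, y, z axes.
In Python, from rig import bot, imaging, workorder gives the robot as it stands. The module is installed in compiled form; this text tells all that it offers.
- The arm moves only by the tool drive_tool, never from a script. Its argument "commands" is a list of rows, each an object of numbers: "dx", "dy", "dz": the shift along the tool's x, y, z normalised to -1 to 1, where 1 is 4 cm; "wx", "wy", "wz": the turn, a rotation vector about the tool's x, y, z normalised to -1 to 1, where 1 is pi/2 rad; "grip": the finger opening in mm, from 0 to 87. In form: [{"dx": .., "dy": .., "dz": .., "wx": .., "wy": .., "wz": .., "grip": ..}, ...]. A call has 1 to 8 rows; each row shifts and turns the commanded pose from where the row before left it, along the tool's axes as they then stand; what a row does not reach is not made up. A row lasts 1/8 s, in which the tool goes at most 62.5 mm and 10.7 degrees, less where a joint would pass 70% of its speed; a pose out of reach is approached as far as the arm can. A call with a number of a shift or a turn outside -1 to 1 is refused whole. A call with a gripper value outside its range is refused whole. The fingers move at their own pace and stop on an object; the grip force is fixed at half the most. Time passes only in rows, so rows that do not move let the fingers close. It gives the time, the measured TCP pose, the force and the opening at its end, in the units of the state.
- bot.read_state(): the state, without advancing time (a new reading comes with each control period).
- imaging.capture(name): name is "scene" or "top" or "wrist"; returns (picture, depth): 480x640x3 uint8, red, green, blue; 480x640 float32, m along the optical axis (not along the pixel's ray), 0 where there is no reading.
- imaging.get_calibration(name): a dict with "mtx" (3x3 intrinsics, pixels), "world_to_cam" (4x4, takes a point from world to camera coordinates). Camera axes: x right, y down, z forward; pixel columns grow to the right and rows downward; lengths in m; the calibration is good to about 2 mm. A picture is of the moment at which its call begins: read the wrist's pose just before it. get_calibration takes no time and is no camera call; for the wrist camera it gives the pose at the moment of the call.
- workorder.hand_in(): hands the job in, once; it reports no verdict.
The state is a dict: "time_s": time; "joint_positions": joint angles; "qvel": joint speeds; "tau": joint torques, N m; "position": TCP position; "tcp_rot": TCP orientation; "force": force on the tool from outside, world axes, zero at the start; "moment": the same for the moment, N m; "opening": opening from 0.0 (shut) to 1.0 (fully open).
Only numpy, scipy, OpenCV 4.12 (cv2) and the standard library are available. Lean on these libraries where they do the work, as an engineer would, in place of code of your own. Each camera call takes 0.05 s, during which the arm holds its last target. There are 200 camera calls.

TASK

Open the small handle-less cabinet on the desk by touch alone, picking nothing up. First slide the round specimen pot in front of its door along the desk, upright, until it stands well clear of the door's whole swing, and leave the label roll, stapler and stamp where they are. Then press the shut door in near its free edge until its push catch trips, take the hand off so that the spring pushes the door ajar, and finally push it from behind its free edge until it stands open at a right angle or wider.

Things in the scene. Friction and masses are not known exactly. Their poses are not given: they have to be found in the camera images.
- cabinet: Small grey desktop cabinet, fixed, 150 deep x 190 wide x 190 high (mm), one white door over its front. Origin: centre of its underside, on the desk. x points from door to back, y to the door's free edge (left seen from the robot), z up. Shut door's outer face at x = -95, hinge axis at x = -81, y = -94 mm. Roof 10 mm thick; a marker pen (20 mm high) lies on its rear half
- door (a joint): The door: white panel 188 wide x 180 high x 14 thick (mm), upper edge 188 mm above the desk, no handle, hinged on its right edge. Value in rad: 0 shut (6 mm gap behind it), -0.032 pressed in to its stop, positive as it swings out to the robot, 1.57 at a right angle, stop at 1.75. Slight friction (0.08 N m); stays where left
- plunger (a joint): The catch: sprung plunger inside, 147 mm from the hinge axis, 85 mm above the desk, 14 mm thick. In m: 0 latched, 0.045 out. Trips when the press point is pushed in 4 mm (8 to 10 N; the stop comes at 5 mm). As the hand then backs away it pushes the door (8 N, falling to 3.5 N) ajar to about 0.3 rad, free edge 55 mm out. Not fastened to the door; does not latch again
- door_press (a point): Point on the outer face of the door where to press, 23 mm in from its free edge, 156 mm above the desk (32 mm below the door's upper edge), 165 mm from the hinge axis. Moves with the door
- door_edge (a point): Point on the inner face of the door right at its free edge, 188 mm from the hinge axis, 156 mm above the desk. Moves with the door
- door_hinge (a point): Point on the upright hinge axis (in the plane of the door's inner face when shut), 156 mm above the desk
- pot_mid (a point): Loose specimen pot, upright cylinder with a screw lid, 58 across the lid (54 across the body) x 62 high (mm), about 0.1 kg; this point is its centre, half-way up. It stands on the desk in front of the door, in the way of its swing
- label_roll_mid (a point): Roll of white labels standing on end, loose, 60 across x 52 high (mm), to the left of the cabinet; this point is its centre. Leave alone
- stapler_mid (a point): Desk stapler, loose, 127 long (its own y) x 30 wide x 49 high (mm), near the front of the desk, farther left; this point is its centre. Leave alone
- stamp_mid (a point): Self-inking stamp, loose, 28 x 45 x 67 high (mm), on the desk between pot and stapler; this point is its centre. Leave alone

How it is judged:
By the outcome, as a careful person would: the job done as asked, in the order asked, and still so for the second after the job is handed in, with the robot touching nothing.
It also fails if it takes over 67 s, if anything falls off the work surface, if the arm or the gripper's body presses on something with over 40 N, if the wrist force passes 120 N, or if a joint passes its speed limit or range.

## Working session

There is one attempt and no reset: what is moved stays moved. The work goes in short steps, Python scripts to look and compute and a tool call to move; the robot and the scene stay as the last step left them, time stands still between calls to the robot, and variables do not carry over. Pictures are saved under pics/ and viewed, on a budget of 10 in all, crops included, one or two more only if the job needs it, and the job is handed in when it is done.

Besides the shell and the picture viewer there is one more tool, called after "Emit:" as name([rows], argument=value, ...), one row to a line, values as JSON. drive_tool: Moves the arm, as the interface text tells. Its arguments: {"type":"object","properties":{"commands":{"type":"array"}},"required":["commands"]}

```bash
mkdir -p pics; cat > h.py <<'E'
import numpy as np, cv2
from rig import bot, imaging, workorder
def cloud(name):
    c=imaging.get_calibration(name); p,d=imaging.capture(name)
    K=np.array(c["mtx"]);T=np.linalg.inv(np.array(c["world_to_cam"]))
    v,u=np.mgrid[:480,:640]
    P=np.stack([(u-K[0,2])/K[0,0]*d,(v-K[1,2])/K[1,1]*d,d],-1)@T[:3,:3].T+T[:3,3]
    P[d==0]=np.nan
    return p,d,P
def save(n,p): cv2.imwrite(f"pics/{n}.png",cv2.cvtColor(p,cv2.COLOR_RGB2BGR))
E
python3 - <<'E'
from h import *
s=bot.read_state();print({k:np.round(v,3).tolist() for k,v in s.items()})
for n in("top","scene"):
    p,d,P=cloud(n);save(n,p);np.savez(n,p=p,P=P)
a=[cv2.resize(cv2.imread(f"pics/{n}.png"),(400,300)) for n in("top","scene")]
E
```

```text
{'time_s': 0.0, 'joint_positions': [53.485, 30.278, 82.156, -0.0, 67.688, -10.228], 'qvel': [0.005, 0.074, -0.048, 0.039, 0.008, 0.02], 'tau': [-0.001, -44.004, -17.659, 0.063, 0.058, -0.0], 'position': [0.276, 0.56, 0.244], 'tcp_rot': [[0.443, -0.001, -0.897], [0.897, -0.002, 0.443], [-0.002, -1.0, 0.0]], 'force': [-0.166, 0.024, 0.344], 'moment': [-0.001, -0.016, -0.04], 'opening': 0.997}
```

View pics/top.png

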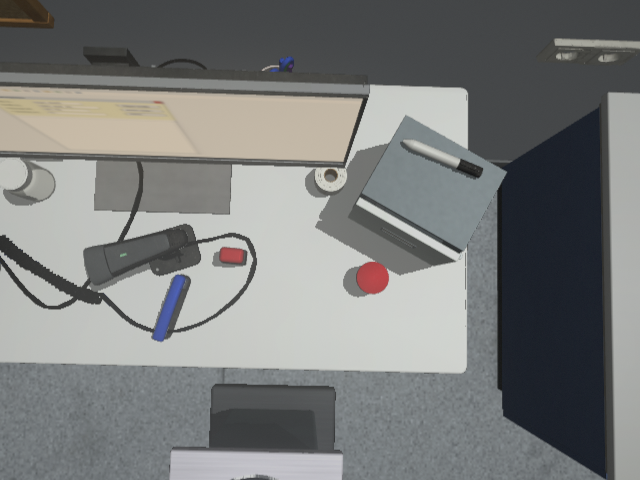

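View pics/scene.png

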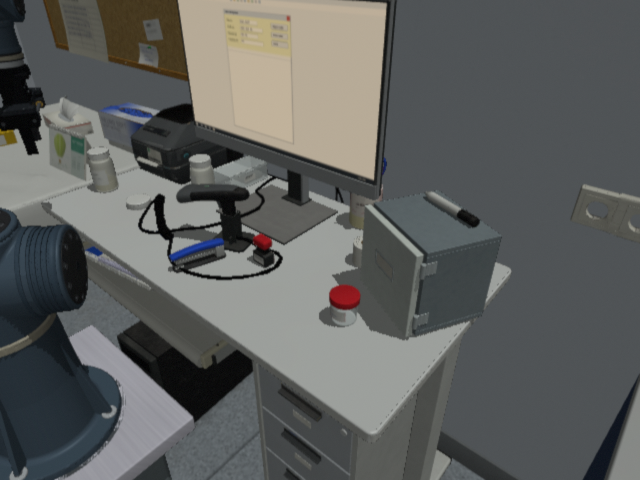

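The top view shows the cabinet with its door facing lower left (door's upper edge from about (355,205) to (455,258)). The pot's red lid is at (372,277), the roll at (330,178), the stamp at (232,256) and the stapler at (171,308). A monitor overhangs at the upper left.

```bash
python3 - <<'E'
from h import *
z=np.load("top.npz");p=z['p'].astype(int);P=z['P']
R,G,B=p[...,0],p[...,1],p[...,2]
v,u=np.mgrid[:480,:640]
def rep(n,m):
    Q=P[m&np.isfinite(P[...,2])];print(n,len(Q),np.round(np.median(Q,0),4),np.round(Q.min(0),3),np.round(Q.max(0),3))
red=(R>130)&(G<80)
m=red&(u>340)&(u<400)&(v>250)&(P[...,2]>.05);rep('pot',m)
Q=P[m][:,:2].astype(np.float32);print(cv2.minEnclosingCircle(Q))
rep('stamp',red&(u<260)&(v>235)&(u>210))
rep('stapler',(B>R+40)&(u<200)&(u>145)&(v>270))
rep('roll',(u>310)&(u<350)&(v>160)&(v<200)&(P[...,2]>.045)&(P[...,2]<.06))
m=(u>345)&(v>110)&(u<510)&(v<265)&(P[...,2]>.175)&(P[...,2]<.2)
rep('cab+door',m)
r=cv2.minAreaRect(P[m][:,:2].astype(np.float32));print(r,cv2.boxPoints(r))
rep('desk',(u>280)&(u<330)&(v>300)&(v<340))
for n,mm in(("door",m&(R>170)),("roof",m&(R<150))):
    rep(n,mm);r=cv2.minAreaRect(P[mm][:,:2].astype(np.float32));print(r,cv2.boxPoints(r).round(4).tolist())
mon=(u<370)&(P[...,2]>.1)&(v<175)&(v>60);rep('monitor',mon)
rep('deskall',(abs(P[...,2])<.006)&(u>220)&(u<480)&(v<400))
E
```

```text
pot 766 [ 0.4746 -0.2006  0.0614] [ 0.448 -0.228  0.056] [ 0.502 -0.173  0.068]
((0.47462213039398193, -0.20077452063560486), 0.028797384351491928)
stamp 149 [0.5078 0.0608 0.0649] [0.496 0.034 0.058] [0.52  0.073 0.071]
stapler 749 [0.4095 0.1647 0.0452] [0.351 0.139 0.036] [0.469 0.192 0.054]
roll 542 [ 0.6525 -0.1211  0.0512] [ 0.631 -0.15   0.045] [ 0.674 -0.091  0.058]
cab+door 10975 [ 0.6141 -0.2775  0.1891] [ 0.501 -0.402  0.175] [ 0.736 -0.14   0.2  ]
((0.6295574307441711, -0.25992465019226074), (0.23500429093837738, 0.1721166968345642), 61.608909606933594) [[ 0.49797913 -0.32237428]
 [ 0.64939415 -0.4042136 ]
 [ 0.7611357  -0.19747502]
 [ 0.6097207  -0.11563569]]
desk 1906 [ 0.3923 -0.0826 -0.0005] [ 0.356 -0.129 -0.007] [ 0.429 -0.036  0.007]
door 836 [ 0.5504 -0.2432  0.1874] [ 0.501 -0.326  0.181] [ 0.599 -0.16   0.192]
((0.5506502389907837, -0.24321997165679932), (0.1866774559020996, 0.012767828069627285), 61.705299377441406) [[0.5008000135421753, -0.3224000036716461], [0.5120000243186951, -0.32839998602867126], [0.6004999876022339, -0.16410000622272491], [0.5892999768257141, -0.15800000727176666]]
roof 10087 [ 0.6196 -0.2806  0.1893] [ 0.501 -0.402  0.175] [ 0.736 -0.14   0.2  ]
((0.629531741142273, -0.2599024772644043), (0.23493821918964386, 0.1721169501543045), 61.56715393066406) [[0.49790000915527344, -0.3222000002861023], [0.6492999792098999, -0.4041999876499176], [0.7610999941825867, -0.19760000705718994], [0.6097999811172485, -0.11559999734163284]]
monitor 35043 [0.6523 0.0851 0.4402] [ 0.632 -0.183  0.1  ] [0.86  0.452 0.543]
deskall 44411 [ 0.4745 -0.1438 -0.0006] [ 0.299 -0.412 -0.006] [0.861 0.087 0.006]
```

```bash
python3 - <<'E'
from h import *
z=np.load("scene.npz");P=z['P'];s=bot.read_state()
q=(P-np.array(s['position']))@np.array(s['tcp_rot'])
m=(np.abs(q)<.2).all(-1)
for lo in np.arange(-.2,.04,.015):
    k=m&(q[...,1]>lo)&(q[...,1]<lo+.015)
    if k.sum()>3: Q=q[k];print(round(lo,3),k.sum(),Q.min(0).round(3),Q.max(0).round(3))
print("tool->wristcam",(np.array(imaging.get_calibration("wrist")["world_to_cam"])@np.r_[np.c_[s['tcp_rot'],s['position']],[[0,0,0,1]]]).round(3).tolist())
E
```

```text
-0.2 176 [-0.04  -0.2   -0.035] [ 0.003 -0.185  0.002]
-0.185 190 [-0.04  -0.185 -0.036] [ 0.004 -0.17   0.007]
-0.17 220 [-0.044 -0.17  -0.037] [ 0.022 -0.155  0.012]
-0.155 291 [-0.055 -0.155 -0.037] [ 0.012 -0.14   0.014]
-0.14 188 [-0.055 -0.14  -0.027] [ 0.011 -0.125  0.019]
-0.125 210 [-0.057 -0.125 -0.025] [ 0.017 -0.11   0.023]
-0.11 230 [-0.056 -0.11  -0.024] [ 0.013 -0.095  0.024]
-0.095 551 [-0.101 -0.095 -0.038] [ 0.096 -0.08   0.029]
-0.08 381 [-0.098 -0.08  -0.038] [ 0.086 -0.065  0.035]
-0.065 335 [-0.093 -0.065 -0.038] [ 0.086 -0.05   0.037]
-0.05 50 [-0.088 -0.05  -0.034] [-0.053 -0.035  0.032]
-0.035 78 [-0.064 -0.035 -0.011] [-0.05  -0.02   0.011]
-0.02 100 [-0.06  -0.02  -0.011] [ 0.05  -0.005  0.012]
-0.005 124 [-0.058 -0.005 -0.011] [0.05  0.01  0.012]
0.01 79 [-0.056  0.01  -0.011] [0.049 0.021 0.011]
tool->wristcam [[1.0, -0.0, -0.001, 0.001], [-0.001, -0.291, -0.957, 0.036], [-0.0, 0.957, -0.291, 0.157], [0.0, 0.0, 0.0, 1.0]]
```

```bash
python3 - <<'E'
import cv2
a=cv2.imread("pics/scene.png")[0:200,0:120];cv2.imwrite("pics/crop1.png",cv2.resize(a,None,fx=4,fy=3.0,interpolation=cv2.INTER_CUBIC)[:600])
E
```

```text
(no output)
```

View pics/crop1.png

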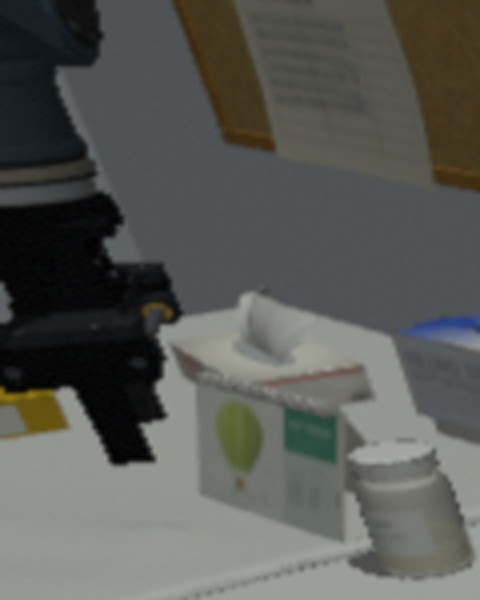

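The crop shows the gripper body wide along the jaw axis and narrow across it. The camera sits on the +z side, which already faces away from the door.

```bash
python3 - <<'E'
from h import *
P=np.concatenate([np.load(n+".npz")['P'].reshape(-1,3) for n in("top","scene")]);P=P[np.isfinite(P[:,2])]
for a,b in((-.19,-.17),(-.17,-.12),(-.12,-.06),(-.06,0)):
  for z0,z1 in((.1,.2),(.2,.28),(.28,.36),(.36,.45),(.45,.56)):
    k=(P[:,1]>a)&(P[:,1]<b)&(P[:,2]>z0)&(P[:,2]<z1)&(P[:,0]>.45)&(P[:,0]<.8)
    if z1<=.2:k&=((P-[.5893,-.158,0])@[.474,.8806,0]>.012)
    if k.sum()>3:print((a,b),(z0,z1),k.sum(),"x",np.percentile(P[k][:,0],[1,5,95]).round(3),"z",P[k][:,2].min().round(3), "ymin",P[k][:,1].min().round(3))
o=np.array([.5893,-.158,0])
# pen in cabinet frame: dist behind door face
k=(P[:,2]>.198)&(P[:,2]<.22)&(P[:,0]>.55)&(P[:,1]<-.19)&(P[:,0]<.78)&(P[:,1]>-.45)
print("pen depth behind door face",np.percentile((P[k]-o)@[.8806,-.474,0],[1,5,95]),"y",np.percentile((P[k]-o)@[.474,.8806,0],[2,98]))
E
```

```text
(-0.17, -0.12) (0.1, 0.2) 249 x [0.648 0.649 0.672] z 0.166 ymin -0.142
(-0.17, -0.12) (0.2, 0.28) 641 x [0.649 0.65  0.672] z 0.2 ymin -0.143
(-0.17, -0.12) (0.28, 0.36) 774 x [0.649 0.65  0.672] z 0.28 ymin -0.142
(-0.17, -0.12) (0.36, 0.45) 1051 x [0.65  0.65  0.672] z 0.36 ymin -0.143
(-0.17, -0.12) (0.45, 0.56) 1686 x [0.649 0.651 0.674] z 0.45 ymin -0.142
(-0.12, -0.06) (0.1, 0.2) 524 x [0.648 0.649 0.653] z 0.165 ymin -0.12
(-0.12, -0.06) (0.2, 0.28) 1316 x [0.649 0.65  0.654] z 0.2 ymin -0.12
(-0.12, -0.06) (0.28, 0.36) 1580 x [0.649 0.65  0.654] z 0.28 ymin -0.12
(-0.12, -0.06) (0.36, 0.45) 2221 x [0.65  0.651 0.654] z 0.36 ymin -0.12
(-0.12, -0.06) (0.45, 0.56) 3965 x [0.65  0.651 0.673] z 0.45 ymin -0.12
(-0.06, 0) (0.1, 0.2) 493 x [0.648 0.649 0.654] z 0.165 ymin -0.06
(-0.06, 0) (0.2, 0.28) 1246 x [0.649 0.65  0.654] z 0.2 ymin -0.06
(-0.06, 0) (0.28, 0.36) 1481 x [0.65  0.651 0.654] z 0.28 ymin -0.06
(-0.06, 0) (0.36, 0.45) 2070 x [0.65  0.65  0.654] z 0.36 ymin -0.06
(-0.06, 0) (0.45, 0.56) 3780 x [0.65  0.651 0.673] z 0.45 ymin -0.06
pen depth behind door face [0.1198616  0.1216857  0.14289907] y [-0.14950053 -0.0221448 ]
```

Emit:
drive_tool([
  {"dx":-0.95,"dz":-0.82,"grip":87},
  {"dx":-0.99,"dz":-0.86,"grip":87},
  {"dx":-0.99,"dz":-0.86,"grip":87},
  {"dx":-0.99,"dz":-0.86,"grip":87},
  {"dx":-0.99,"dz":-0.86,"grip":87},
  {"dx":-0.99,"dz":-0.86,"grip":87},
  {"dx":-0.99,"dz":-0.86,"grip":87},
  {"dx":-0.99,"dz":-0.86,"grip":87},
])

```text
schema error: expected keys dx, dy, dz, wx, wy, wz, grip
```

Emit:
drive_tool([
  {"dx":-0.99,"dz":-0.86,"grip":87},
  {"dx":-0.99,"dz":-0.86,"grip":87},
  {"dx":-0.99,"dz":-0.86,"grip":87},
  {"dx":-0.99,"dz":-0.86,"grip":87},
  {"dx":-0.99,"dz":-0.86,"grip":87},
  {"dx":-0.99,"dz":-0.86,"grip":87},
  {"dx":-0.8,"dz":-0.7,"grip":87},
  {"grip":87},
])

```text
schema error: expected keys dx, dy, dz, wx, wy, wz, grip
```

Emit:
drive_tool([
  {"dx":-0.95,"dy":0,"dz":-0.82,"wx":0,"wy":0,"wz":0,"grip":87},
  {"dx":-0.99,"dy":0,"dz":-0.86,"wx":0,"wy":0,"wz":0,"grip":87},
  {"dx":-0.99,"dy":0,"dz":-0.86,"wx":0,"wy":0,"wz":0,"grip":87},
  {"dx":-0.99,"dy":0,"dz":-0.86,"wx":0,"wy":0,"wz":0,"grip":87},
  {"dx":-0.99,"dy":0,"dz":-0.86,"wx":0,"wy":0,"wz":0,"grip":87},
  {"dx":-0.99,"dy":0,"dz":-0.86,"wx":0,"wy":0,"wz":0,"grip":87},
  {"dx":-0.99,"dy":0,"dz":-0.86,"wx":0,"wy":0,"wz":0,"grip":87},
  {"dx":-0.99,"dy":0,"dz":-0.86,"wx":0,"wy":0,"wz":0,"grip":87},
])

```text
time_s: 1.1
position: [0.3826, 0.155, 0.2445]
tcp_rot: [[0.443, 0.0, -0.897], [0.897, 0.0, 0.443], [0.0, -1.0, -0.0]]
force: [1.7, -0.3, -0.9]
opening: 1.005
```

Emit:
drive_tool([
  {"dx":-0.99,"dy":0,"dz":-0.86,"wx":0,"wy":0,"wz":0,"grip":87},
  {"dx":-0.99,"dy":0,"dz":-0.86,"wx":0,"wy":0,"wz":0,"grip":87},
  {"dx":-0.99,"dy":0,"dz":-0.86,"wx":0,"wy":0,"wz":0,"grip":87},
  {"dx":-0.99,"dy":0,"dz":-0.86,"wx":0,"wy":0,"wz":0,"grip":87},
  {"dx":-0.99,"dy":0,"dz":-0.86,"wx":0,"wy":0,"wz":0,"grip":87},
  {"dx":-0.99,"dy":0,"dz":-0.86,"wx":0,"wy":0,"wz":0,"grip":87},
  {"dx":-0.99,"dy":0,"dz":-0.84,"wx":0,"wy":0,"wz":0,"grip":87},
  {"dx":0,"dy":0,"dz":0,"wx":0,"wy":0,"wz":0,"grip":87},
])

```text
time_s: 2.1
position: [0.4761, -0.2022, 0.2444]
tcp_rot: [[0.447, 0.002, -0.895], [0.895, -0.002, 0.447], [-0.001, -1.0, -0.002]]
force: [-0.2, 0.0, -0.1]
opening: 0.996
```

```bash
python3 - <<'E'
from h import *
s=bot.read_state();p,d,P=cloud("wrist");save("w1",p)
print(s['position'])
k=(p[...,0]>130)&(p[...,1]<80)&(P[...,2]>.05)
Q=P[k];print(len(Q),Q.min(0),Q.max(0),cv2.minEnclosingCircle(Q[:,:2].astype(np.float32)))
E
```

```text
[ 0.47609671 -0.20215452  0.24435213]
4050 [ 0.4482616  -0.22934711  0.05331435] [0.51871859 0.04640181 0.0682691 ] ((0.4826093316078186, -0.09129128605127335), 0.1383933275938034)
```

Emit:
drive_tool([
  {"dx":0,"dy":0.95,"dz":0,"wx":0,"wy":0,"wz":0,"grip":87},
  {"dx":0,"dy":0.95,"dz":0,"wx":0,"wy":0,"wz":0,"grip":87},
  {"dx":0,"dy":0.95,"dz":0,"wx":0,"wy":0,"wz":0,"grip":87},
  {"dx":0,"dy":0.95,"dz":0,"wx":0,"wy":0,"wz":0,"grip":87},
  {"dx":0,"dy":0.8,"dz":0,"wx":0,"wy":0,"wz":0,"grip":87},
  {"dx":0,"dy":0.55,"dz":0,"wx":0,"wy":0,"wz":0,"grip":66},
  {"dx":0,"dy":0,"dz":0,"wx":0,"wy":0,"wz":0,"grip":66},
  {"dx":0,"dy":0,"dz":0,"wx":0,"wy":0,"wz":0,"grip":66},
])

```text
time_s: 3.15
position: [0.475, -0.1975, 0.0392]
tcp_rot: [[0.442, 0.0, -0.897], [0.897, -0.0, 0.442], [0.0, -1.0, -0.0]]
force: [0.3, -0.0, 0.0]
opening: 0.79
```

Emit:
drive_tool([
  {"dx":0.15,"dy":0,"dz":0,"wx":0,"wy":0,"wz":0,"grip":66},
  {"dx":0.15,"dy":0,"dz":0,"wx":0,"wy":0,"wz":0,"grip":66},
  {"dx":0.25,"dy":0,"dz":0,"wx":0,"wy":0,"wz":0,"grip":66},
  {"dx":0.25,"dy":0,"dz":0,"wx":0,"wy":0,"wz":0,"grip":66},
  {"dx":0.25,"dy":0,"dz":0,"wx":0,"wy":0,"wz":0,"grip":66},
  {"dx":0.25,"dy":0,"dz":0,"wx":0,"wy":0,"wz":0,"grip":66},
  {"dx":0.15,"dy":0,"dz":0,"wx":0,"wy":0,"wz":0,"grip":66},
  {"dx":0,"dy":0,"dz":0,"wx":0,"wy":0,"wz":0,"grip":66},
])

```text
time_s: 4.15
position: [0.5006, -0.1455, 0.0384]
tcp_rot: [[0.442, -0.0, -0.897], [0.897, 0.0, 0.442], [0.0, -1.0, 0.001]]
force: [0.0, 0.7, -0.6]
opening: 0.757
```

```bash
cat >> h.py <<'E'
def pot():
    p,d,P=cloud("top");R=p[...,0].astype(int)
    k=(R>130)&(p[...,1]<80)&(P[...,2]>.05)&(P[...,1]<.02)&(P[...,2]<.075)
    Q=P[k].astype(np.float32);print("pot",len(Q),cv2.minEnclosingCircle(Q[:,:2].copy()),Q.min(0),Q.max(0))
    return p
E
python3 - <<'E'
from h import *
s=bot.read_state();print(s['position'],s['force']);save("t2",pot());p,d,P=cloud("wrist");save("w2",p)
a=np.hstack([cv2.resize(cv2.imread("pics/t2.png")[100:400,200:600],(400,300)),cv2.resize(cv2.imread("pics/w2.png"),(400,300))]);cv2.imwrite("pics/c2.png",a)
E
```

```text
[ 0.50059494 -0.14548669  0.03835154] [ 0.0148831   0.71406343 -0.61484333]Traceback (most recent call last):
  File "<stdin>", line 2, in <module>
  File "h.py", line 14, in pot
    Q=P[k].astype(np.float32);print("pot",len(Q),cv2.minEnclosingCircle(Q[:,:2].copy()),Q.min(0),Q.max(0))
                                                                                        ~~~~~^^^
    return umr_minimum(a, axis, None, out, keepdims, initial, where)
ValueError: zero-size array to reduction operation minimum which has no identity
```

```bash
cat >> h.py <<'E'
def potw():
    p,d,P=cloud("wrist");R=p[...,0].astype(int)
    k=(R>130)&(p[...,1]<80)&(P[...,2]>.045)&(P[...,1]<.02)&(P[...,2]<.075)
    Q=P[k].astype(np.float32);print("pot",len(Q));
    if len(Q):print(cv2.minEnclosingCircle(Q[:,:2].copy()),Q.min(0),Q.max(0))
    return p
E
python3 - <<'E'
from h import *
save("w2",potw())
E
```

```text
pot 9901
((0.49936920404434204, -0.14946463704109192), 0.028744975104928017) [ 0.47074002 -0.1776028   0.05907313] [ 0.52334917 -0.12200509  0.06702056]
```

View pics/w2.png

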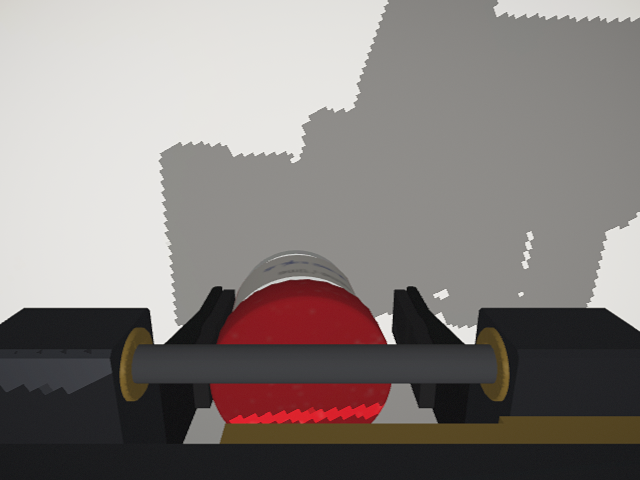

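Emit:
drive_tool([
  {"dx":0.1,"dy":0,"dz":0,"wx":0,"wy":-0.1,"wz":0,"grip":66},
  {"dx":0.1,"dy":0,"dz":0,"wx":0,"wy":-0.1,"wz":0,"grip":66},
  {"dx":0.1,"dy":0,"dz":0,"wx":0,"wy":-0.1,"wz":0,"grip":66},
  {"dx":0.1,"dy":0,"dz":0,"wx":0,"wy":-0.1,"wz":0,"grip":66},
  {"dx":0.1,"dy":0,"dz":0,"wx":0,"wy":-0.1,"wz":0,"grip":66},
  {"dx":0.1,"dy":0,"dz":0,"wx":0,"wy":-0.1,"wz":0,"grip":66},
  {"dx":0.1,"dy":0,"dz":0,"wx":0,"wy":-0.1,"wz":0,"grip":66},
  {"dx":0.1,"dy":0,"dz":0,"wx":0,"wy":0,"wz":0,"grip":66},
])

```text
time_s: 5.25
position: [0.4973, -0.1164, 0.0384]
tcp_rot: [[-0.596, -0.0, -0.803], [0.803, 0.0, -0.596], [0.001, -1.0, 0.0]]
force: [0.7, 0.2, 0.1]
opening: 0.759
```

```bash
python3 - <<'E'
from h import *
s=bot.read_state();print(s['position'],s['force'],s['tcp_rot']);potw()
E
```

```text
[ 0.49730353 -0.1164218   0.03835222] [0.71755015 0.16509015 0.05639771] [[-5.95768123e-01 -4.97214591e-04 -8.03156334e-01]
 [ 8.03156301e-01  3.12807120e-04 -5.95768292e-01]
 [ 5.47457708e-04 -9.99999827e-01  2.12980521e-04]]
pot 0
```

```bash
sed -i 's/k=(R>130)&(p\[...,1\]<80)/k=(R>50)\&(R>2.5*p[...,1])/' h.py; python3 - <<'E'
from h import *
save("w3",potw())
E
```

```text
pot 11133
((0.504336953163147, -0.11479882895946503), 0.029353974387049675) [ 0.47708857 -0.1439828   0.04800739] [ 0.5287102  -0.08630039  0.06829113]
```

Emit:
drive_tool([
  {"dx":-0.08,"dy":0,"dz":0,"wx":0,"wy":0,"wz":0,"grip":66},
  {"dx":0,"dy":0,"dz":-0.17,"wx":0,"wy":0,"wz":0,"grip":66},
  {"dx":0.15,"dy":0,"dz":0,"wx":0,"wy":0,"wz":0,"grip":66},
  {"dx":0.2,"dy":0,"dz":0,"wx":0,"wy":0,"wz":0,"grip":66},
  {"dx":0.25,"dy":0,"dz":0,"wx":0,"wy":0,"wz":0,"grip":66},
  {"dx":0.25,"dy":0,"dz":0,"wx":0,"wy":0,"wz":0,"grip":66},
  {"dx":0.25,"dy":0,"dz":0,"wx":0,"wy":0,"wz":0,"grip":66},
  {"dx":0.15,"dy":0,"dz":0,"wx":0,"wy":0,"wz":0,"grip":66},
])

```text
time_s: 6.35
position: [0.4753, -0.0742, 0.0386]
tcp_rot: [[-0.598, 0.001, -0.801], [0.801, -0.0, -0.598], [-0.001, -1.0, -0.0]]
force: [-1.2, 0.8, 0.4]
opening: 0.759
```

```bash
python3 - <<'E'
from h import *
s=bot.read_state();print(s['position'],s['force']);potw()
E
```

```text
[ 0.4753409  -0.07422534  0.03864436] [-1.15857284  0.76772299  0.37177048]
pot 11855
((0.48151808977127075, -0.07401714473962784), 0.029386872425675392) [ 0.45384678 -0.10326041  0.04785308] [ 0.5071426  -0.0451543   0.06801571]
```

Emit:
drive_tool([
  {"dx":-0.1,"dy":0,"dz":0,"wx":0,"wy":0,"wz":0,"grip":66},
  {"dx":0,"dy":0,"dz":-0.15,"wx":0,"wy":0,"wz":0,"grip":66},
  {"dx":0.15,"dy":0,"dz":0,"wx":0,"wy":0,"wz":0,"grip":66},
  {"dx":0.25,"dy":0,"dz":0,"wx":0,"wy":0,"wz":0,"grip":66},
  {"dx":0.25,"dy":0,"dz":0,"wx":0,"wy":0,"wz":0,"grip":66},
  {"dx":0.25,"dy":0,"dz":0,"wx":0,"wy":0,"wz":0,"grip":66},
  {"dx":0.2,"dy":0,"dz":0,"wx":0,"wy":0,"wz":0,"grip":66},
  {"dx":0.1,"dy":0,"dz":0,"wx":0,"wy":0,"wz":0,"grip":66},
])

```text
time_s: 7.4
position: [0.4535, -0.0355, 0.0386]
tcp_rot: [[-0.598, 0.0, -0.801], [0.801, -0.0, -0.598], [-0.0, -1.0, -0.0]]
force: [1.3, -0.5, -0.1]
opening: 0.755
```

```bash
python3 - <<'E'
from h import *
s=bot.read_state();print(s['position'],s['force']);potw()
E
```

```text
[ 0.45354823 -0.03552055  0.03863197] [ 1.33305529 -0.50247445 -0.13271923]
pot 13608
((0.45786482095718384, -0.03766008839011192), 0.029524752870202065) [ 0.42875805 -0.06690299  0.04795958] [ 0.48312613 -0.00821013  0.06796293]
```

Emit:
drive_tool([
  {"dx":-0.08,"dy":0,"dz":0,"wx":0,"wy":0,"wz":0,"grip":80},
  {"dx":0,"dy":0,"dz":0,"wx":0,"wy":0,"wz":0,"grip":80},
  {"dx":0,"dy":-0.5,"dz":0,"wx":0,"wy":0,"wz":0,"grip":80},
  {"dx":0,"dy":-0.95,"dz":0,"wx":0,"wy":0,"wz":0,"grip":80},
  {"dx":0,"dy":-0.95,"dz":0,"wx":0,"wy":0,"wz":0,"grip":80},
  {"dx":0,"dy":-0.95,"dz":0,"wx":0,"wy":0,"wz":0,"grip":0},
  {"dx":0,"dy":0,"dz":0,"wx":0,"wy":0.1,"wz":0,"grip":0},
  {"dx":0,"dy":0,"dz":0,"wx":0,"wy":0.1,"wz":0,"grip":0},
])

```text
time_s: 8.45
position: [0.4558, -0.0387, 0.1732]
tcp_rot: [[-0.316, 0.001, -0.949], [0.949, -0.0, -0.316], [-0.001, -1.0, -0.001]]
force: [-0.5, -0.2, -0.3]
opening: 0.661
```

Emit:
drive_tool([
  {"dx":0,"dy":0,"dz":0,"wx":0,"wy":0.1,"wz":0,"grip":0},
  {"dx":0,"dy":0,"dz":0,"wx":0,"wy":0.1,"wz":0,"grip":0},
  {"dx":0,"dy":0,"dz":0,"wx":0,"wy":0.1,"wz":0,"grip":0},
  {"dx":-0.59,"dy":0,"dz":-0.64,"wx":0,"wy":0,"wz":0,"grip":0},
  {"dx":-0.59,"dy":0,"dz":-0.64,"wx":0,"wy":0,"wz":0,"grip":0},
  {"dx":-0.59,"dy":0.2,"dz":-0.64,"wx":0,"wy":0,"wz":0,"grip":0},
  {"dx":-0.59,"dy":0.17,"dz":-0.64,"wx":0,"wy":0,"wz":0,"grip":0},
  {"dx":0,"dy":0,"dz":0,"wx":0,"wy":0,"wz":0,"grip":0},
])

```text
time_s: 9.45
position: [0.5421, -0.1475, 0.1562]
tcp_rot: [[0.146, -0.005, -0.989], [0.989, 0.001, 0.146], [0.001, -1.0, 0.005]]
force: [-4.8, -0.3, -0.6]
opening: 0.007
```

```bash
python3 - <<'E'
from h import *
s=bot.read_state();print(s['position'],s['force'],s['tcp_rot'],s['opening'],s['joint_positions'])
p,d,P=cloud("wrist");save("w4",p)
E
```

```text
[ 0.54212715 -0.14749053  0.15619549] [-4.76686843 -0.2584251  -0.58132139] [[ 1.45827776e-01 -4.72472108e-03 -9.89298710e-01]
 [ 9.89309729e-01  1.42450611e-03  1.45822597e-01]
 [ 7.20290956e-04 -9.99987824e-01  4.88194509e-03]] 0.006833291290152344 [-2.65894475e+01  3.23156090e+01  9.57824788e+01 -6.09924373e-02
  5.21805367e+01 -1.08166813e+02]
```

View pics/w4.png

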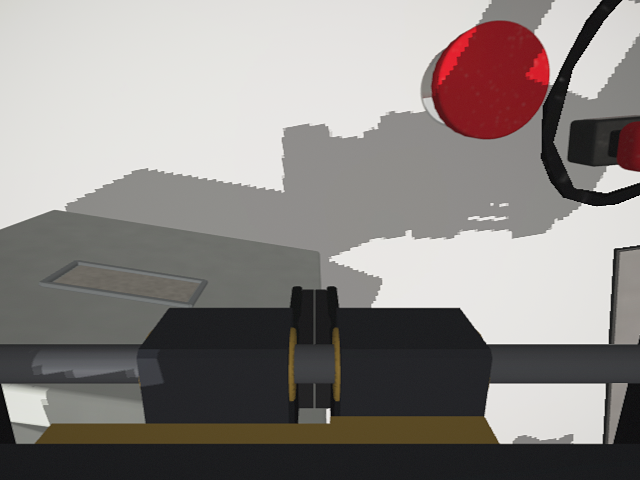

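Emit:
drive_tool([
  {"dx":0,"dy":0,"dz":0,"wx":0,"wy":0,"wz":0,"grip":0},
  {"dx":0,"dy":0,"dz":0,"wx":0,"wy":0,"wz":0,"grip":0},
])

```text
time_s: 9.75
position: [0.5416, -0.1455, 0.1575]
tcp_rot: [[0.143, -0.003, -0.99], [0.99, 0.001, 0.143], [0.001, -1.0, 0.003]]
force: [-3.9, -0.2, -2.7]
opening: 0.006
```

```bash
python3 - <<'E'
from h import *
s=bot.read_state();p,d,P=cloud("wrist")
R=np.array(s['tcp_rot']);t=np.array(s['position'])
H=np.array([.5131,-.329,0]);ex=np.array([.8806,-.474,0]);ey=np.array([.474,.8806,0])
a=(P-H)@ex;b=(P-H)@ey
k=(abs(a)<.05)&(b>.03)&(b<.25)&(P[...,2]>.03)&(P[...,2]<.175)&(np.arange(640)[None]<340)
k&=~((abs(b-(t-H)@ey)<.06)&(a<-.025-.0))
for lo in np.arange(.03,.25,.02):
    m=k&(b>lo)&(b<lo+.02)
    if m.sum():print(lo.round(2),m.sum(),np.percentile(a[m],[10,50,90]).round(4),P[m][:,2].min().round(3),P[m][:,2].max().round(3))
print("tcp ex,ey",(t-H)@ex,(t-H)@ey)
E
```

```text
0.03 2679 [-0.0244 -0.023  -0.0213] 0.03 0.136
0.05 4698 [-0.0284 -0.027  -0.0248] 0.03 0.166
0.07 6136 [-0.0321 -0.0304 -0.0286] 0.03 0.169
0.09 5136 [-0.036  -0.0344 -0.0328] 0.03 0.164
0.11 1165 [-0.0376 -0.0368 -0.0362] 0.03 0.158
tcp ex,ey -0.06187668616054939 0.17512098644568216
```

The door now reads about 0.19 rad ajar and leans on the finger with roughly 4 N. The catch must already have tripped: the rear corner of the gripper body probably brushed the door while I turned the caged pot. The catch can't latch again. I'll still make the ordered press by hand now that the pot is clear.

Emit:
drive_tool([
  {"dx":-0.06,"dy":0,"dz":-0.165,"wx":0,"wy":0,"wz":0,"grip":0},
  {"dx":-0.06,"dy":0,"dz":-0.165,"wx":0,"wy":0,"wz":0,"grip":0},
  {"dx":-0.06,"dy":0,"dz":-0.165,"wx":0,"wy":0,"wz":0,"grip":0},
  {"dx":-0.06,"dy":0,"dz":-0.165,"wx":0,"wy":0,"wz":0,"grip":0},
  {"dx":0,"dy":0,"dz":0,"wx":0,"wy":0,"wz":0,"grip":0},
])

```text
time_s: 10.42
position: [0.5675, -0.1566, 0.1576]
tcp_rot: [[0.144, -0.002, -0.99], [0.99, 0.005, 0.144], [0.005, -1.0, 0.003]]
force: [-3.5, 6.8, -0.5]
opening: 0.004
```

```bash
cat >> h.py <<'E'
H=np.array([.5131,-.329,0]);ex=np.array([.8806,-.474,0]);ey=np.array([.474,.8806,0])
def st():
    s=bot.read_state();t=np.array(s['position'])-H;f=np.array(s['force']);R=np.array(s['tcp_rot'])
    print(s['time_s'],"ab",(t@ex).round(4),(t@ey).round(4),"z",t[2].round(4),"f",(f@ex).round(1),(f@ey).round(1),f[2].round(1),"ang",np.degrees(np.arctan2(R[1,0],R[0,0])).round(1),"ang",s['position'])
E
python3 -c "
from h import *
st()"
```

```text
10.425 ab -0.0338 0.1775 z 0.1576 f -6.3 4.4 -0.5 ang 81.7 ang [ 0.56746359 -0.15664451  0.15762853]
```

Emit:
drive_tool([
  {"dx":-0.03,"dy":0,"dz":-0.07,"wx":0,"wy":0,"wz":0,"grip":0},
  {"dx":-0.02,"dy":0,"dz":-0.05,"wx":0,"wy":0,"wz":0,"grip":0},
  {"dx":-0.02,"dy":0,"dz":-0.05,"wx":0,"wy":0,"wz":0,"grip":0},
  {"dx":0,"dy":0,"dz":0,"wx":0,"wy":0,"wz":0,"grip":0},
])

```text
time_s: 10.92
position: [0.5734, -0.1596, 0.1576]
tcp_rot: [[0.144, -0.003, -0.99], [0.99, 0.006, 0.144], [0.006, -1.0, 0.003]]
force: [-5.0, 8.2, -0.1]
opening: 0.006
```

```bash
python3 -c "
from h import *
st()"
```

```text
10.925 ab -0.0272 0.1778 z 0.1576 f -8.3 4.9 -0.1 ang 81.7 ang [ 0.57339333 -0.15955305  0.15763299]
```

Emit:
drive_tool([
  {"dx":-0.02,"dy":0,"dz":-0.05,"wx":0,"wy":0,"wz":0,"grip":0},
  {"dx":-0.01,"dy":0,"dz":-0.03,"wx":0,"wy":0,"wz":0,"grip":0},
  {"dx":0,"dy":0,"dz":0,"wx":0,"wy":0,"wz":0,"grip":0},
])

```text
time_s: 11.3
position: [0.576, -0.1608, 0.1576]
tcp_rot: [[0.144, -0.003, -0.99], [0.99, 0.007, 0.144], [0.006, -1.0, 0.004]]
force: [-4.2, 9.1, -0.4]
opening: 0.004
```

```bash
python3 -c "
from h import *
st()"
```

```text
11.3 ab -0.0243 0.1779 z 0.1576 f -8.0 6.0 -0.4 ang 81.7 ang [ 0.57599405 -0.16080253  0.15762321]
```

Emit:
drive_tool([
  {"dx":-0.015,"dy":0,"dz":-0.04,"wx":0,"wy":0,"wz":0,"grip":0},
  {"dx":-0.01,"dy":0,"dz":-0.03,"wx":0,"wy":0,"wz":0,"grip":0},
  {"dx":0,"dy":0,"dz":0,"wx":0,"wy":0,"wz":0,"grip":0},
])

```text
time_s: 11.68
position: [0.5762, -0.1607, 0.1575]
tcp_rot: [[0.144, -0.009, -0.99], [0.99, 0.01, 0.143], [0.008, -1.0, 0.01]]
force: [-9.9, 11.3, 5.2]
opening: 0.003
```

```bash
python3 -c "
from h import *
st()"
```

```text
11.675 ab -0.0242 0.1781 z 0.1575 f -14.1 5.2 5.2 ang 81.7 ang [ 0.57618358 -0.16073605  0.15752303]
```

Emit:
drive_tool([
  {"dx":0.06,"dy":0,"dz":0.165,"wx":0,"wy":0,"wz":0,"grip":0},
  {"dx":0.085,"dy":0,"dz":0.235,"wx":0,"wy":0,"wz":0,"grip":0},
  {"dx":0.085,"dy":0,"dz":0.235,"wx":0,"wy":0,"wz":0,"grip":0},
  {"dx":0.085,"dy":0,"dz":0.235,"wx":0,"wy":0,"wz":0,"grip":0},
  {"dx":0.085,"dy":0,"dz":0.235,"wx":0,"wy":0,"wz":0,"grip":0},
  {"dx":0.15,"dy":0,"dz":0.4,"wx":0,"wy":0,"wz":0,"grip":0},
  {"dx":0.15,"dy":0,"dz":0.4,"wx":0,"wy":0,"wz":0,"grip":0},
  {"dx":0,"dy":0,"dz":0,"wx":0,"wy":0,"wz":0,"grip":0},
])

```text
time_s: 12.68
position: [0.5096, -0.1281, 0.1586]
tcp_rot: [[0.144, 0.004, -0.99], [0.99, -0.001, 0.144], [-0.001, -1.0, -0.004]]
force: [-0.5, -0.8, -0.4]
opening: 0.002
```

```bash
cat >> h.py <<'E'
def door():
    p,d,P=cloud("wrist")
    a=(P-H)@ex;b=(P-H)@ey
    k=(a>-.1)&(a<0)&(b>.02)&(b<.13)&(P[...,2]>.03)&(P[...,2]<.12)
    if k.sum()>100:
        f=np.polyfit(b[k],a[k],1);print("door n",k.sum(),"angle",-np.arctan(f[0]),"res",np.std(a[k]-np.polyval(f,b[k])))
    return p,P
E
python3 - <<'E'
from h import *
st();p,P=door();save("w5",p)
E
```

```text
12.675 ab -0.0983 0.1752 z 0.1586 f 0.0 -1.0 -0.4 ang 81.7 ang [ 0.5096011  -0.12813765  0.15860287]
door n 11998 angle 0.30500694105557014 res 0.0005225635331856763
```

View pics/w5.png

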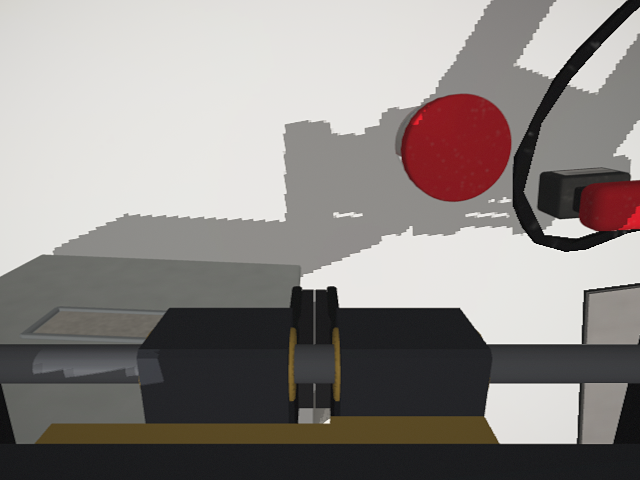

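Emit:
drive_tool([
  {"dx":0,"dy":-0.94,"dz":0,"wx":0,"wy":0,"wz":0,"grip":0},
  {"dx":0,"dy":-0.94,"dz":0,"wx":0,"wy":0,"wz":0,"grip":0},
  {"dx":0,"dy":0,"dz":0,"wx":0,"wy":0,"wz":0,"grip":0},
  {"dx":-0.22,"dy":0,"dz":-0.6,"wx":0,"wy":0,"wz":0,"grip":0},
  {"dx":-0.22,"dy":0,"dz":-0.6,"wx":0,"wy":0,"wz":0,"grip":0},
  {"dx":-0.22,"dy":0,"dz":-0.62,"wx":0,"wy":0,"wz":0,"grip":0},
  {"dx":0,"dy":0,"dz":0,"wx":0,"wy":0,"wz":0,"grip":0},
])

```text
time_s: 13.6
position: [0.5788, -0.1659, 0.232]
tcp_rot: [[0.145, 0.002, -0.989], [0.989, -0.001, 0.145], [-0.0, -1.0, -0.002]]
force: [0.5, -0.1, -0.7]
opening: 0.006
```

```bash
python3 - <<'E'
from h import *
st();p,d,P=cloud("top");save("t6",p)
a=(P-H)@ex;b=(P-H)@ey
k=(P[...,2]>.18)&(P[...,2]<.196)&(p.min(-1)>150)&(b<.2)&(b>-.02)&(a<.02)&(a>-.12)
print(k.sum());Q=np.c_[a[k],b[k]].astype(np.float32)
if k.sum()>10:
    r=cv2.minAreaRect(Q);print(r,cv2.boxPoints(r).round(4).tolist())
cv2.imwrite("pics/t6c.png",cv2.resize(cv2.imread("pics/t6.png")[100:350,260:560],(720,600)))
E
```

```text
13.6 ab -0.0194 0.1748 z 0.232 f 0.5 0.2 -0.7 ang 81.7 ang [ 0.57883037 -0.16592802  0.23199371]
657
((-0.01411985233426094, 0.08024585992097855), (0.05053451657295227, 0.17211176455020905), 17.23242950439453) [[-0.06369999796152115, 0.1550000011920929], [-0.012799999676644802, -0.009399999864399433], [0.03550000116229057, 0.005499999970197678], [-0.01549999974668026, 0.16990000009536743]]
```

View pics/t6c.png

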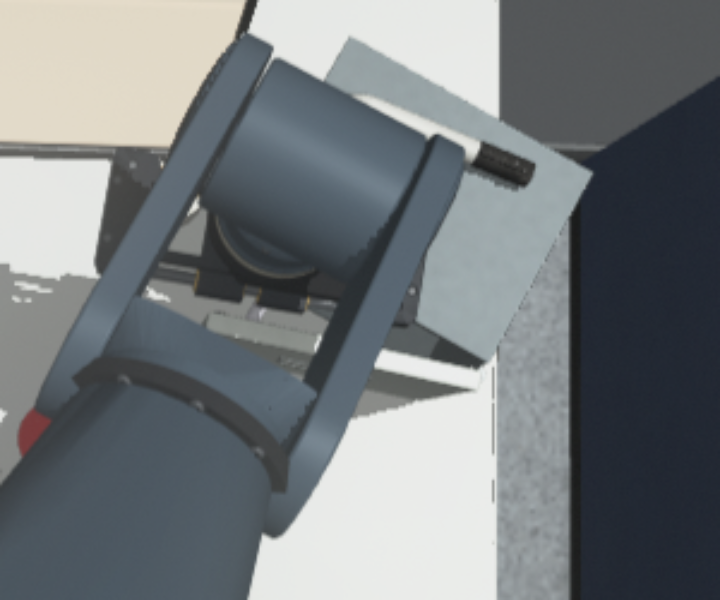

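Emit:
drive_tool([
  {"dx":0,"dy":0.45,"dz":0,"wx":0,"wy":0,"wz":0,"grip":0},
  {"dx":0,"dy":0.45,"dz":0,"wx":0,"wy":0,"wz":0,"grip":0},
  {"dx":0,"dy":0.45,"dz":0,"wx":0,"wy":0,"wz":0,"grip":0},
  {"dx":0,"dy":0.45,"dz":0,"wx":0,"wy":0,"wz":0,"grip":0},
  {"dx":0,"dy":0,"dz":0,"wx":0,"wy":0,"wz":0,"grip":0},
])

```text
time_s: 14.28
position: [0.5749, -0.1635, 0.1593]
tcp_rot: [[0.144, -0.005, -0.99], [0.99, 0.002, 0.144], [0.002, -1.0, 0.005]]
force: [0.4, -0.2, -0.8]
opening: 0.008
```

```bash
python3 - <<'E'
from h import *
st();door()
E
```

```text
14.275 ab -0.024 0.175 z 0.1593 f 0.4 -0.0 -0.8 ang 81.7 ang [ 0.57493813 -0.16351947  0.159321  ]
door n 5505 angle 0.3056579952512405 res 0.0005173633662392907
```

Emit:
drive_tool([
  {"dx":-0.038,"dy":0,"dz":0.243,"wx":0,"wy":0,"wz":0,"grip":0},
  {"dx":-0.038,"dy":0,"dz":0.243,"wx":0,"wy":0,"wz":0,"grip":0},
  {"dx":-0.038,"dy":0,"dz":0.243,"wx":0,"wy":0,"wz":0,"grip":0},
  {"dx":-0.038,"dy":0,"dz":0.243,"wx":0,"wy":0,"wz":0,"grip":0},
  {"dx":-0.038,"dy":0,"dz":0.243,"wx":0,"wy":0,"wz":0,"grip":0},
  {"dx":-0.038,"dy":0,"dz":0.243,"wx":0,"wy":0,"wz":0,"grip":0},
  {"dx":-0.038,"dy":0,"dz":0.243,"wx":0,"wy":0,"wz":0,"grip":0},
  {"dx":-0.038,"dy":0,"dz":0.243,"wx":0,"wy":0,"wz":0,"grip":0},
])

```text
time_s: 15.32
position: [0.4977, -0.1657, 0.161]
tcp_rot: [[0.144, 0.0, -0.99], [0.99, -0.0, 0.144], [-0.0, -1.0, -0.0]]
force: [1.5, 0.2, 1.1]
opening: 0.003
```

```bash
python3 -c "
from h import *
st()"
```

```text
15.325 ab -0.0909 0.1365 z 0.161 f 1.2 0.9 1.1 ang 81.7 ang [ 0.49773453 -0.16569584  0.16095151]
```

On track, with light contact. Continuing along the arc.

Emit:
drive_tool([
  {"dx":-0.111,"dy":0,"dz":0.227,"wx":0,"wy":0,"wz":0,"grip":0},
  {"dx":-0.111,"dy":0,"dz":0.227,"wx":0,"wy":0,"wz":0,"grip":0},
  {"dx":-0.111,"dy":0,"dz":0.227,"wx":0,"wy":0,"wz":0,"grip":0},
  {"dx":-0.111,"dy":0,"dz":0.227,"wx":0,"wy":0,"wz":0,"grip":0},
  {"dx":-0.111,"dy":0,"dz":0.227,"wx":0,"wy":0,"wz":0,"grip":0},
  {"dx":-0.111,"dy":0,"dz":0.227,"wx":0,"wy":0,"wz":0,"grip":0},
  {"dx":-0.111,"dy":0,"dz":0.227,"wx":0,"wy":0,"wz":0,"grip":0},
])

```text
time_s: 16.2
position: [0.4303, -0.1873, 0.161]
tcp_rot: [[0.144, 0.0, -0.99], [0.99, -0.0, 0.144], [-0.0, -1.0, -0.0]]
force: [0.4, 0.4, 0.4]
opening: 0.003
```

Emit:
drive_tool([
  {"dx":-0.182,"dy":0,"dz":0.159,"wx":0,"wy":0,"wz":0,"grip":0},
  {"dx":-0.182,"dy":0,"dz":0.159,"wx":0,"wy":0,"wz":0,"grip":0},
  {"dx":-0.182,"dy":0,"dz":0.159,"wx":0,"wy":0,"wz":0,"grip":0},
  {"dx":-0.182,"dy":0,"dz":0.159,"wx":0,"wy":0,"wz":0,"grip":0},
  {"dx":-0.182,"dy":0,"dz":0.159,"wx":0,"wy":0,"wz":0,"grip":0},
  {"dx":-0.182,"dy":0,"dz":0.159,"wx":0,"wy":0,"wz":0,"grip":0},
  {"dx":0,"dy":0,"dz":0,"wx":0,"wy":0,"wz":0,"grip":0},
])

```text
time_s: 17.08
position: [0.3863, -0.2252, 0.1609]
tcp_rot: [[0.145, -0.0, -0.989], [0.989, 0.0, 0.145], [0.0, -1.0, 0.0]]
force: [-0.1, -0.4, 0.1]
opening: 0.002
```

```bash
python3 -c "
from h import *
st()"
```

```text
17.075 ab -0.1609 0.0312 z 0.1609 f 0.1 -0.3 0.1 ang 81.6 ang [ 0.38625857 -0.22524801  0.16091078]
```

Emit:
drive_tool([
  {"dx":-0.2,"dy":0,"dz":0.09,"wx":0,"wy":0,"wz":0,"grip":0},
  {"dx":-0.2,"dy":0,"dz":0.09,"wx":0,"wy":0,"wz":0,"grip":0},
  {"dx":-0.2,"dy":0,"dz":0.09,"wx":0,"wy":0,"wz":0,"grip":0},
  {"dx":-0.2,"dy":0,"dz":0.09,"wx":0,"wy":0,"wz":0,"grip":0},
  {"dx":0,"dy":0,"dz":0,"wx":0,"wy":0,"wz":0,"grip":0},
  {"dx":0,"dy":0,"dz":0,"wx":0,"wy":0,"wz":0,"grip":0},
])

```text
time_s: 17.82
position: [0.3679, -0.2544, 0.1609]
tcp_rot: [[0.144, -0.0, -0.99], [0.99, 0.0, 0.144], [0.0, -1.0, 0.0]]
force: [-0.8, 0.4, 0.0]
opening: 0.006
```

```bash
cat >> h.py <<'E'
def door2():
    p,d,P=cloud("top");a=(P-H)@ex;b=(P-H)@ey
    k=(P[...,2]>.178)&(P[...,2]<.196)&(p.min(-1)>140)&(abs(b)<.06)&(a<-.02)&(a>-.21)
    print("door top n",k.sum())
    if k.sum()>10:
        Q=np.c_[a[k],b[k]].astype(np.float32);r=cv2.minAreaRect(Q);print(r,cv2.boxPoints(r).round(4).tolist())
        vx,vy,_,_=cv2.fitLine(Q,cv2.DIST_L2,0,.01,.01).ravel();print("angle deg",90+np.degrees(np.arctan(vy/vx)))
    return p
E
python3 -c "
from h import *
st();door2()"
```

```text
17.825 ab -0.1633 -0.0032 z 0.1609 f -0.9 -0.0 0.0 ang 81.7 ang [ 0.36785913 -0.2544187   0.16091429]
door top n 330
((-0.05257910490036011, -0.014558285474777222), (0.06743188947439194, 0.01422754768282175), 8.733480453491211) [[-0.08699999749660492, -0.012600000016391277], [-0.08479999750852585, -0.02669999934732914], [-0.018200000748038292, -0.016499999910593033], [-0.0203000009059906, -0.002400000113993883]]
angle deg 97.25904
```

Emit:
drive_tool([
  {"dx":0.3,"dy":0,"dz":-0.1,"wx":0,"wy":0,"wz":0,"grip":0},
  {"dx":0.5,"dy":0,"dz":-0.1,"wx":0,"wy":0,"wz":0,"grip":0},
  {"dx":0.5,"dy":0,"dz":0,"wx":0,"wy":0,"wz":0,"grip":0},
  {"dx":0,"dy":-0.9,"dz":0,"wx":0,"wy":0,"wz":0,"grip":0},
  {"dx":0.7,"dy":-0.9,"dz":0,"wx":0,"wy":0,"wz":0,"grip":0},
  {"dx":0.9,"dy":-0.5,"dz":0,"wx":0,"wy":0,"wz":0,"grip":0},
  {"dx":0.9,"dy":0,"dz":0,"wx":0,"wy":0,"wz":0,"grip":0},
  {"dx":0.9,"dy":0,"dz":0,"wx":0,"wy":0,"wz":0,"grip":0},
])

```text
time_s: 18.88
position: [0.403, -0.0675, 0.2534]
tcp_rot: [[0.144, 0.001, -0.99], [0.99, -0.0, 0.144], [0.0, -1.0, -0.001]]
force: [0.9, -0.4, 0.3]
opening: 0.006
```

Emit:
drive_tool([
  {"dx":0.9,"dy":0,"dz":0,"wx":0,"wy":0,"wz":0,"grip":0},
  {"dx":0.9,"dy":0,"dz":0,"wx":0,"wy":0,"wz":0,"grip":0},
  {"dx":0.9,"dy":0,"dz":0,"wx":0,"wy":0,"wz":0,"grip":0},
  {"dx":0.9,"dy":0,"dz":0,"wx":0,"wy":0,"wz":0,"grip":0},
  {"dx":0.9,"dy":0,"dz":0,"wx":0,"wy":0,"wz":0,"grip":0},
  {"dx":0.9,"dy":0,"dz":0,"wx":0,"wy":0,"wz":0,"grip":0},
  {"dx":0,"dy":0,"dz":0,"wx":0,"wy":0,"wz":0,"grip":0},
  {"dx":0,"dy":0,"dz":0,"wx":0,"wy":0,"wz":0,"grip":0},
])

```text
time_s: 19.88
position: [0.4334, 0.1444, 0.2528]
tcp_rot: [[0.143, -0.001, -0.99], [0.99, -0.001, 0.143], [-0.001, -1.0, 0.001]]
force: [0.1, -0.2, 0.4]
opening: 0.004
```

```bash
python3 - <<'E'
from h import *
st();p=door2();save("t7",p);pot()
p,d,P=cloud("top");R,G,B=[p[...,i].astype(int) for i in range(3)];v,u=np.mgrid[:480,:640]
for n,m in(("stamp",(R>130)&(G<80)&(u<260)&(v>235)&(u>210)),("stapler",(B>R+40)&(u<200)&(u>145)&(v>270)),("roll",(u>310)&(u<350)&(v>160)&(v<200)&(P[...,2]>.045)&(P[...,2]<.06))):
    print(n,m.sum(),np.median(P[m],0).round(4))
E
```

```text
19.875 ab -0.2946 0.3791 z 0.2528 f 0.2 -0.1 0.4 ang 81.8 ang [0.43339808 0.14437999 0.25275874]
door top n 884
((-0.10305614769458771, -0.02176561951637268), (0.16790734231472015, 0.015517636202275753), 7.527236461639404) [[-0.18729999661445618, -0.025100000202655792], [-0.18529999256134033, -0.04050000011920929], [-0.018799999728798866, -0.01850000023841858], [-0.020800000056624413, -0.003100000089034438]]
angle deg 97.81551Traceback (most recent call last):
  File "<stdin>", line 2, in <module>
  File "h.py", line 14, in pot
    Q=P[k].astype(np.float32);print("pot",len(Q),cv2.minEnclosingCircle(Q[:,:2].copy()),Q.min(0),Q.max(0))
                                                                                        ~~~~~^^^
    return umr_minimum(a, axis, None, out, keepdims, initial, where)
ValueError: zero-size array to reduction operation minimum which has no identity
```

View pics/t7.png

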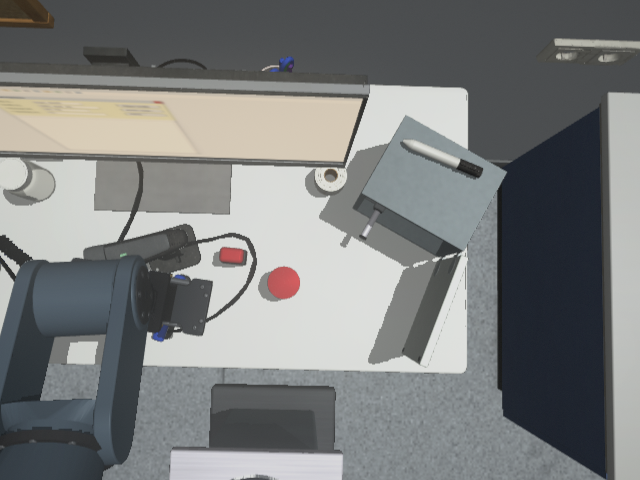

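The door stands open at about 98° (from (465,255) to (425,362)). The pot is upright and clear at (283,282), the roll (330,178) and stamp (232,256) are unmoved, and the plunger is out at (370,222). The hand is in free air. Handing in.

```bash
python3 -c "
from h import *
print(workorder.hand_in())"
```

```text
the job is handed in; nothing more can be done
None
```

The door is open at about 98° and the pot stands clear, but the catch tripped before the pot was out of the way. I handed the job in at about 20 s, so the order you asked for was only partly kept.

**What I did:**
1. I slid the pot upright between loosely spaced fingers from about (0.475, −0.20) to (0.458, −0.038), without gripping or lifting it. It stands about 78 mm outside the door's swing.
2. I pressed the door near its free edge to the stop, with about 14 N, and backed off. The spring pushed it to 0.305 rad.
3. I went in over the top, behind the free edge, and pushed the door round.

**Last checks:**
- **Door:** the top camera measured 97.8° after the hand had left.
- **Pot:** it is upright and clear of the door.
- **Roll and stamp:** they are at the same pixel positions as at the start. The script meant to measure them stopped on an error, so this is by eye only.
- **Stapler:** it was mostly hidden under the arm in the last picture. I saw no contact with it, but its position is not confirmed.
- **Robot:** force on the tool was near zero, so it was touching nothing.

**What went wrong:** when I brought the finger up to press, the door already stood about 0.19 rad ajar and leaned on it with about 4 N. The likely cause is that a corner of the gripper body brushed the door while I turned the hand around the pot. I did not see it happen, and I never measured the force of that touch. The catch can't latch again, so I pressed the door fully in by hand once the pot was clear, then carried on in order.

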